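Hold a pastry-guard pane against its corner seal

ROBOT

A 6-joint arm with a two-finger parallel gripper is mounted at the origin on the work surface. World frame = base frame: x ahead of the robot, y to its left, z up, the work surface at z = 0. Lengths are in m, angles in rad, forces in N, time in s.
With the tool pointing down it reaches from about 0.25 to 0.8 m from the base axis. Payload 8.5 kg.
Tool frame: the origin (TCP) lies on the centre line of the jaws, within the pads' length; the fingertips stand 14 mm ahead of it and the grasp point (between the pads) lies 5 mm behind it; z points along the fingers, y is the line along which they close (so a half turn about z gives the same grasp; the last joint's range is limited). The gripper opens to 85 mm and grips with 20 to 120 N. Pads are 22 mm wide; open, the fingers measure 114 mm over their backs; the gripper's body (76 mm by 85 mm) begins 54 mm behind the grasp point. The pads swing forward as they close: fully open they stand 13 mm farther back than shut.
Start: joints at [0, 0.238, -0.013, 1.319, 0, 1.571], TCP at [0.525, -0, 0.245] pointing down, gripper open.
Joint ranges: [-2.66, 2.66], [-1.03, 1.9], [-1.14, 1.46], [-1.82, 2.27], [-1.45, 1.34], [-3.14, 3.14]. Speed limits (rad/s): [2.22, 2.22, 2.79, 3.14, 3.14, 3.14].

INTERFACE

Orientations are given as [roll, pitch, yaw] about the fixed x, y, z axes, in that order (R = Rz(yaw) Ry(pitch) Rx(roll)).
In Python, from plant import monitor, viewer, ticket gives the robot as it stands. The module is installed in compiled form; this text tells all that it offers.
- The arm moves only by the tool arm_command, never from a script. Its argument "commands" is a list of rows, each a list of 7 numbers: the shift along the tool's x, y, z in units of 40 mm (1.0 is 40 mm), then the turn, a rotation vector about the tool's x, y, z in degrees, then the finger opening in mm, from 0 to 85.4. A call has 1 to 5 rows; each row shifts and turns the commanded pose from where the row before left it, along the tool's axes as they then stand; what a row does not reach is not made up. A row lasts 1/12 s, in which the tool goes at most 41.7 mm and 7.16 degrees, less where a joint would pass 70% of its speed; a pose out of reach is approached as far as the arm can. A call is refused whole if a number of a shift passes 1 or a number of a turn 7.16, either way. A call with a gripper value outside its range is refused whole. The fingers move at their own pace and stop on an object; "newtons" is the grip in N (left out, the last holds). Time passes only in rows, so rows that do not move let the fingers close. It gives the time, the measured TCP pose, the force, the opening and the grip force at its end, in the units of the state.
- monitor.get_state(): the state, without advancing time (a new reading comes with each control period).
- viewer.read_camera(name): name is "scene" or "side" or "wrist"; returns a dict with "img" (480x640x3 uint8, red, green, blue), "range_z" (480x640 float32, m along the optical axis (not along the pixel's ray), 0 where there is no reading), "vfov" (degrees; the focal length in pixels is half the picture's height over the tangent of half this angle, whatever the lens; pixels are square), "cx", "cy" (the principal point, pixels), "extrinsics" (4x4, takes a point from camera to world coordinates); the wrist camera has in their place "hand_eye" (4x4, takes a point from camera to tool coordinates, whose origin is the TCP and whose axes are the flange's). Camera axes: x right, y up, looking along -z (the intrinsics and any distortion apply to the point x, -y, -z); pixel columns grow to the right and rows downward; lengths in m; the calibration is good to about 2 mm. The wrist camera is an equidistant fisheye: a pixel r from the principal point sees the ray r / f radians off the axis. A picture is of the moment at which its call begins: read the wrist's pose just before it.
- ticket.job_done(): hands the job in; it is judged then, once.
The state is a dict: "clock": time; "joints": joint angles; "qvel": joint speeds; "joint_efforts": joint torques, N m; "eef_pos": TCP position; "ee_rot": TCP orientation; "contact_force": force on the tool from outside, world axes, zero at the start; "torque": the same for the moment, N m; "finger_gap": finger opening in m; "grasp_force": force on a finger pad.
Only numpy, scipy, OpenCV 4.12 (cv2) and the standard library are available. Lean on these libraries where they do the work, as an engineer would, in place of code of your own. Each camera call takes 0.05 s, during which the arm holds its last target. There are 200 camera calls.

TASK

We are fitting the end pane of the counter's pastry guard: take the shorter of the two satin-glass panes out of the oak rack and set it gently, upright and right down in the empty end shoe (the one that runs away from you to the corner post), a little short of the rubber seal. Then slide it forward and press it against the seal with a steady push of about 10 N, which squashes the seal about half way, without ever ramming it. I will then tighten the clamp screws, so finish while still gripping the pane and pushing, and leave everything else where it is.

Things in the scene. Friction and masses are not known exactly. Their poses are not given: they have to be found in the camera images.
- end_pane: the shorter pane, the one to fit: upright satin-glass plate 180 long (own x) x 10 thick (own y) x 140 high (own z) mm, steel trim along its top edge, 0.55 to 0.72 kg; both ends alike. Origin: centre of its bottom edge. It stands in either slot of the rack, bottom edge 12 mm above the counter. Grip it by the top edge, across the 10 mm, at mid-length
- front_pane: the longer pane, to be left in the rack's other slot: the same kind of plate, 300 x 10 x 140 mm, about 1.05 kg. Origin and axes as for the end pane.
- rack: fixed oak rack, base 220 (own x) x 190 (own y) x 12 mm. Two slots 13 mm wide along its own x, at y = -45 and +45 mm, between rails 130 mm long, whose tops are 52 mm above the counter; the slot floors are 12 mm up. Origin: centre of its underside.
- guard: fixed frame of the pastry guard: two empty aluminium clamp shoes in an L and two steel corner posts (30 x 30 mm, 175 mm high), one at own x = +121 mm, y = 0 where the shoes meet, one at x = +121, y = +345. The longer front shoe joins the posts. Origin: on the counter under the end shoe's middle line. Own +x points away from the robot, within 0.3 rad of world x
- end_shoe (a point): point on the slot floor of the end shoe, 8 mm above the guard's origin, axes as the guard's. The shoe is a channel along x from x = -130 mm (open near end) to +106 mm (post), lined with slippery white nylon (friction about 0.12); slot centred on y = 0, 16 mm wide, lips flared to about 24 mm, 42 mm above the counter; 48 mm wide over all; clamp-screw heads stick out 10 mm on the -y side
- seal: black rubber bulb seal on the near side of the corner post, facing down the end shoe: 14 mm wide, 10 to 150 mm above the counter. Origin: on the counter under its front face, at guard x = +95 mm, y = 0 when free; it moves with the face. Pushed along guard +x it gives like a spring of 3.33 N per mm (10 N = 3 mm) and is flat and hard at 6 mm
- driver: bystander: screwdriver 170 mm long lying on the counter outside the end shoe
- screw_tin: bystander: small round steel tin of screws, 56 mm across, 22 mm high, outside the end shoe
- platter: bystander: white platter 130 x 230 mm with four eclairs, 35 mm high, inside the guard
- candle: bystander: candle in a glass, 84 mm across, 95 mm high
- card: bystander: small blank tent card on a steel foot, 44 x 85 x 55 mm
- tongs: bystander: steel pastry tongs, 240 mm long, 20 mm high, lying beside the rack
Things that resemble listed ones, but are neither listed nor needed, are in the scene too. Leave any pink look-alike of the end_pane alone.

How it is judged:
By the outcome, as a careful person would: the job done as asked, in the order asked, and still so for the second after the job is handed in, while the arm keeps its last pose, push and grip.
It also fails if it takes over 58 s, if anything falls off the work surface, if the arm or the gripper's body presses on something with over 40 N, if the wrist force passes 120 N, or if a joint passes its speed limit or range.

## Working session

There is one attempt and no reset: what is moved stays moved. The work goes in short steps, Python scripts to look and compute and a tool call to move; the robot and the scene stay as the last step left them, time stands still between calls to the robot, and variables do not carry over. Pictures are saved under pics/ and viewed, at most 10 in all, crops included, and the job is handed in when it is done.

Besides the shell and the picture viewer there is one more tool, called after "Call:" in YAML: its name, and indented under it one key for each argument. arm_command: Moves the arm, as the interface text tells. Its arguments: {"type":"object","properties":{"commands":{"type":"array"},"newtons":{"type":"number"}},"required":["commands"]}

```bash
mkdir -p pics; cat > h.py <<'E'
import numpy as np, cv2, pickle
from plant import monitor, viewer, ticket
def cloud(c):
    f=240/np.tan(np.radians(c["vfov"])/2); v,u=np.mgrid[0:480,0:640]; z=c["range_z"]
    P=np.stack([(u-c["cx"])/f*z,-(v-c["cy"])/f*z,-z],-1); E=np.array(c["extrinsics"])
    return P@E[:3,:3].T+E[:3,3]
E
python3 - <<'E'
from h import *
for n in ("scene","side"):
    c=viewer.read_camera(n); cv2.imwrite(f"pics/{n}0.png",c["img"][...,::-1]); pickle.dump(c,open(n+".pkl","wb"))
    print(n,[k for k in c],c["vfov"],c["cx"],c["cy"],np.round(c["extrinsics"],3).tolist())
print(monitor.get_state())
E
```

```text
scene ['img', 'range_z', 'vfov', 'cx', 'cy', 'extrinsics'] 57.98788387923119 317.232447223169 241.7737645452851 [[0.68, -0.562, 0.472, 0.92], [0.733, 0.505, -0.455, -0.45], [0.017, 0.655, 0.755, 0.714], [0.0, 0.0, 0.0, 1.0]]
side ['img', 'range_z', 'vfov', 'cx', 'cy', 'extrinsics'] 52.83693314685149 318.9271799704678 242.86099181290234 [[0.805, 0.35, -0.479, -0.086], [-0.593, 0.464, -0.658, -0.836], [-0.008, 0.814, 0.581, 0.744], [0.0, 0.0, 0.0, 1.0]]
{'clock': 0.1, 'joints': array([ 1.13592368e-05,  2.38720589e-01, -1.41096499e-02,  1.31922205e+00,
        1.53825554e-05,  1.57083518e+00]), 'qvel': array([ 0.00085453, -0.00127942,  0.0036606 ,  0.00064281, -0.00206074,
       -0.00172226]), 'joint_efforts': array([-1.94144020e-03, -5.39726973e+01,  3.46997201e+01,  1.33770503e-02,
       -6.54985024e-05, -4.83787790e-05]), 'eef_pos': array([5.24664973e-01, 1.04638059e-05, 2.44765493e-01]), 'ee_rot': array([-3.14033669e+00, -1.53337430e-05,  1.57076881e+00]), 'contact_force': array([ 0.36012561,  0.50822478, -0.15266378]), 'torque': array([-0.03029194, -0.0212333 , -0.016859  ]), 'grasp_force': 0.0, 'finger_gap': 0.08539893699928314}
```

View pics/scene0.png

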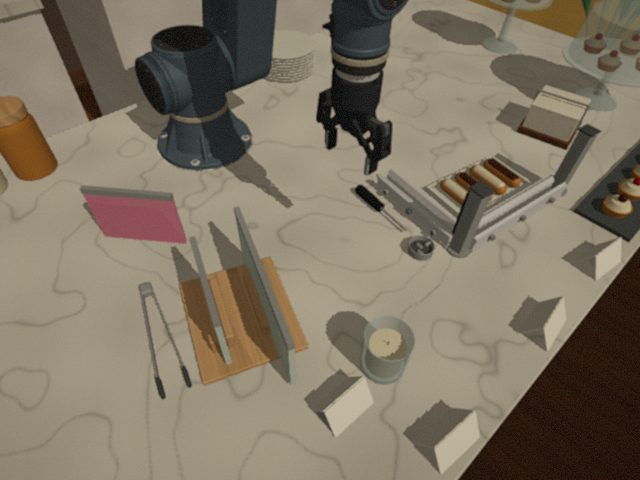

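View pics/side0.png

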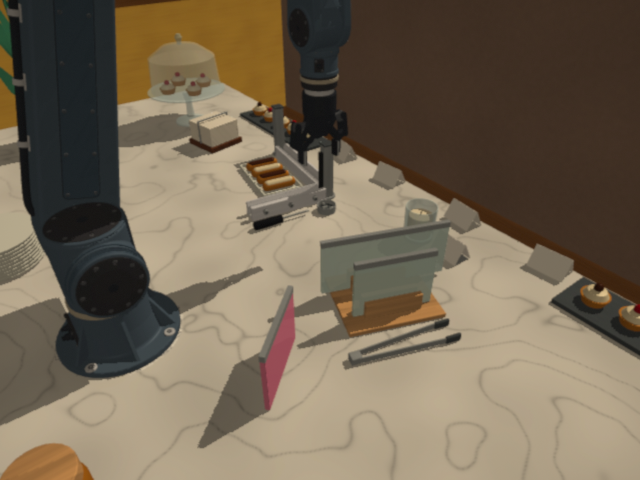

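The scene view shows the short pane's top edge running about (193,240) to (228,360), with the long pane at (240,210) to (293,375). The end shoe runs (380,178) to (465,245) up to the corner post at (470,215), with the driver and tin outside it. The side view agrees: short pane top at (355,263) to (438,254). The pink pane is the decoy.

```bash
python3 - <<'E'
from h import *
C={n:pickle.load(open(n+".pkl","rb")) for n in("scene","side")}
A=[]
for n,c in C.items():
    P=cloud(c); ok=(c["range_z"]>0); hsv=cv2.cvtColor(c["img"],cv2.COLOR_RGB2HSV)
    def comps(m,name,mn=25):
        k,l,s,_=cv2.connectedComponentsWithStats(m.astype(np.uint8),connectivity=8)
        for i in range(1,k):
            if s[i,4]<mn: continue
            q=P[l==i]; r=cv2.minAreaRect((q[:,:2]*1000).astype(np.float32))
            print(n,name,s[i].tolist(),"cen",np.round(q.mean(0)*1000).tolist(),"z",np.round(np.percentile(q[:,2],[5,50,95])*1000).tolist(),"rect",np.round(r[0]),np.round(r[1]),round(r[2],1))
    X,Y,Z=P[...,0],P[...,1],P[...,2]
    comps(ok&(Z>.146)&(Z<.158)&(Y<-.05)&(X>.1)&(X<.8)&(np.abs(Y)<.6),"panetop")
    comps(ok&(Z>.165)&(Z<.185)&(X>.5)&(X<1)&(np.abs(Y)<.6),"posttop",8)
    comps(ok&(Z>.034)&(Z<.05)&(X>.3)&(X<1)&(Y>-.25)&(Y<.6),"shoe")
    comps(ok&(Z>.008)&(Z<.03)&(X>.3)&(X<1)&(Y>-.25)&(Y<.6),"low")
    np.save(n+"P.npy",P)
# top-down height map
H=np.zeros((600,600,3),np.uint8)
for n,c in C.items():
    P=np.load(n+"P.npy"); m=(c["range_z"]>0)&(P[...,2]>-.02)&(P[...,2]<.2)
    u=(600-(P[...,0][m]-.2)*1000).astype(int); v=(300-(P[...,1][m]+.05)*800).astype(int)
    k=(u>=0)&(u<600)&(v>=0)&(v<600); H[u[k],v[k]]=c["img"][m][k][:,::-1]
cv2.imwrite("pics/top.png",H)
E
```

```text
scene panetop [234, 206, 61, 143, 1105] cen [565.0, -226.0, 153.0] z [150.0, 153.0, 155.0] rect [ 546. -218.] [ 11. 302.] 69.1
scene panetop [189, 236, 32, 90, 642] cen [508.0, -300.0, 153.0] z [151.0, 153.0, 154.0] rect [ 499. -296.] [ 11. 182.] 69.2
scene posttop [578, 123, 24, 16, 210] cen [742.0, 530.0, 174.0] z [166.0, 175.0, 177.0] rect [741. 534.] [40. 35.] 82.7
scene posttop [470, 181, 26, 19, 290] cen [693.0, 190.0, 174.0] z [167.0, 175.0, 177.0] rect [692. 194.] [38. 35.] 83.6
scene shoe [488, 158, 31, 21, 171] cen [626.0, 461.0, 37.0] z [34.0, 37.0, 40.0] rect [624. 462.] [22. 88.] 81.3
scene shoe [474, 165, 32, 22, 179] cen [618.0, 412.0, 37.0] z [34.0, 37.0, 40.0] rect [616. 413.] [21. 92.] 83.2
scene shoe [389, 169, 67, 57, 569] cen [558.0, 227.0, 40.0] z [35.0, 40.0, 44.0] rect [553. 229.] [ 20. 217.] 81.9
scene shoe [459, 172, 19, 13, 102] cen [589.0, 366.0, 37.0] z [34.0, 37.0, 40.0] rect [588. 367.] [19. 54.] 78.4
scene shoe [378, 173, 195, 73, 2011] cen [675.0, 312.0, 40.0] z [35.0, 41.0, 45.0] rect [676. 308.] [464. 221.] 48.2
scene shoe [444, 179, 23, 19, 140] ce
[... 5846 characters left out ...]
t [933. 121.] [11. 27.] 2.0
side low [246, 188, 90, 32, 838] cen [582.0, 172.0, 18.0] z [9.0, 18.0, 29.0] rect [567. 164.] [110. 276.] 76.7
side low [444, 206, 28, 24, 257] cen [890.0, -148.0, 19.0] z [9.0, 19.0, 29.0] rect [ 890. -147.] [93. 22.] 85.1
side low [252, 209, 57, 21, 315] cen [473.0, 149.0, 20.0] z [11.0, 20.0, 28.0] rect [502. 147.] [ 27. 170.] 80.1
side low [474, 217, 7, 7, 27] cen [926.0, -186.0, 17.0] z [8.0, 17.0, 28.0] rect [ 926. -185.] [21. 13.] 88.1
side low [444, 247, 8, 13, 51] cen [741.0, -242.0, 20.0] z [9.0, 20.0, 28.0] rect [ 741. -240.] [20. 15.] 86.3
side low [320, 283, 32, 33, 565] cen [431.0, -206.0, 16.0] z [11.0, 15.0, 27.0] rect [ 420. -214.] [83. 69.] 64.6
```

View pics/top.png

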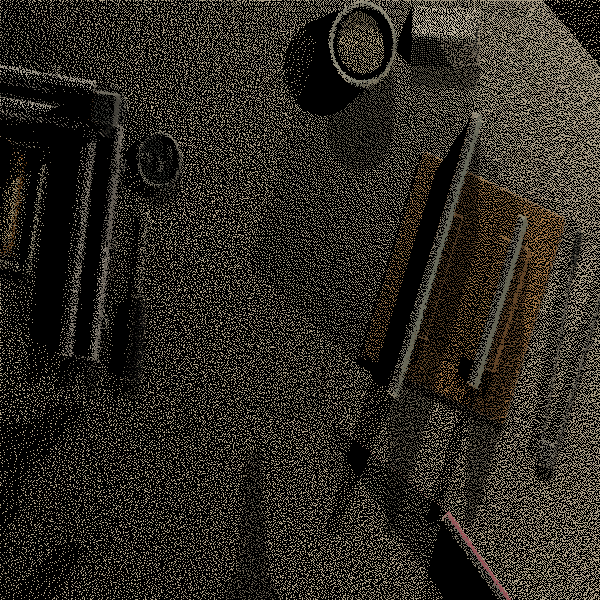

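The top-down map shows the short pane at about (498, -296) mm, yaw -20.9°. The guard yaw is about -8°, with the corner post near (692,193). Next I'll refine the shoe line.

```bash
python3 - <<'E'
from h import *
th=np.radians(-8.0); a=np.array([np.cos(th),np.sin(th)]); b=np.array([-a[1],a[0]])
post=np.array([.690,.1935]); o=post-.121*a
print("o0",o)
for n in("scene","side"):
    c=pickle.load(open(n+".pkl","rb")); P=np.load(n+"P.npy"); q=P[...,:2]-o; gx,gy,z=(q@a)*1e3,(q@b)*1e3,P[...,2]*1e3
    ok=c["range_z"]>0
    m=ok&(gx>-128)&(gx<90)&(abs(gy)<40)&(z>36)&(z<48)
    print(n,"lipY",np.histogram(gy[m],np.arange(-40,41,2))[0])
    for s in(-1,1):
        k=m&(gy*s>6)&(gy*s<30); print(" side",s,"slope deg",np.degrees(np.polyfit(gx[k],gy[k],1)[0]) , "zmed",np.median(z[k]))
    m=ok&(abs(gy)<26)&(z>10)&(z<48)&(gx<-100); print(" nearend",np.percentile(gx[m],[0,1,3,10]) if m.any() else 0)
    m=ok&(abs(gy)<9)&(z<33)&(abs(gx)<120); print(" slot floor y",m.sum(),np.percentile(gy[m],[2,50,98]),np.percentile(z[m],[2,50,98]))
    for nm,cx,cy in(("p1",121,0),("p2",121,345)):
        m=ok&(abs(gx-cx)<28)&(abs(gy-cy)<28)&(z>172)&(z<180); print(nm,np.percentile(gx[m],[2,98]),np.percentile(gy[m],[2,98]))
    for zz in(60,90,120,140):
        m=ok&(abs(gy)<30)&(gx>70)&(gx<115)&(abs(z-zz)<10)
        if m.any(): print(" seal z",zz,m.sum(),np.percentile(gx[m],[5,50,95]).round(1),np.percentile(gy[m],[5,95]).round(1))
    # panes: fitLine of top
    for cen in((.4985,-.2965),(.546,-.2185)):
        ax=np.radians(-20.9);u=np.array([np.cos(ax),np.sin(ax)]);w=np.array([-u[1],u[0]])
        r=(P[...,:2]-np.array(cen))*1e3; l,t=r@u,r@w; m=ok&(abs(t)<12)&(abs(l)<170)&(z>149)&(z<157)
        print(" pane",cen,"l",np.percentile(l[m],[.5,99.5]).round(1),"t",np.percentile(t[m],[2,50,98]).round(1),"slope",np.degrees(np.polyfit(l[m],t[m],1)[0]).round(2),"z",np.median(z[m]).round(1))
E
```

```text
o0 [0.57017756 0.21033995]
scene lipY [  0   0   0   0   0   0   0  44 100  72  81  91  66  15   0   0   0   0
   0   0   0   0   0   2  19  68 117 110  37  28  43  44  18   2   0   0
   0   0   0   0]
 side -1 slope deg -0.16851944756894036 zmed 41.08742163988555
 side 1 slope deg -0.21924114750545126 zmed 40.48384992578514
 nearend [-1341.67916922 -1340.15818277 -1337.96415198 -1334.57889502]
 slot floor y 221 [5.97941863 8.09117646 8.96838152] [18.3270529  25.31486792 32.7087106 ]
p1 [107.26711082 140.18203228] [-18.1266734   16.18630293]
p2 [107.95076042 140.8899028 ] [326.48281886 362.17162193]
 seal z 60 38 [ 99.7 106.3 113.2] [-14.9  -5. ]
 seal z 90 37 [ 97.9 108.4 114.1] [-15.7  -4.8]
 seal z 120 46 [ 99.1 106.4 114.3] [-15.9  -4.7]
 seal z 140 50 [ 98.3 106.2 114.6] [-15.7  -3.1]
 pane (0.4985, -0.2965) l [-88.8  91.2] t [-4.9  0.3  5.5] slope 0.11 z 153.0
 pane (0.546, -0.2185) l [-148.5  149.9] t [-5.   0.2  5.7] slope 0.06 z 152.9
side lipY [ 0  0  0  0  0 15 26 42 69 42 59 34 30 10  5  1  0  0  0  0  0  3  3 18
 28 67 60 45 34 11 13 19  5  3  0  0  0  0  0  0]
 side -1 slope deg -0.3743851573984 zmed 42.15784360684782
 side 1 slope deg -0.18783112637725483 zmed 41.467665184054205
 nearend [-755.53714061 -752.48290618 -749.84392454 -743.16275059]
 slot floor y 6 [7.01382758 7.8827153  8.3800287 ] [32.09158935 32.42553138 32.5657131 ]
p1 [104.29055759 136.05582732] [-19.785655    15.51361053]
p2 [103.98574811 138.61919928] [323.67777522 363.4477209 ]
 seal z 60 56 [ 95.4 105.2 113.5] [-17.3  -0.4]
 seal z 90 57 [ 95.7 105.  113.7] [-17.6   0.3]
 seal z 120 46 [ 95.5 105.1 113.9] [-16.5   0.1]
 seal z 140 61 [ 95.9 105.2 114.1] [-16.    0.3]
 pane (0.4985, -0.2965) l [-89.6  89.7] t [-8.2 -3.5  4.9] slope 0.07 z 153.6
 pane (0.546, -0.2185) l [-150.3  146.5] t [-8.2 -3.6  5.4] slope 0.07 z 153.7
```

```bash
cat >> h.py <<'E'
from scipy.spatial.transform import Rotation as R
def pose():
    s=monitor.get_state(); return s,np.array(s["eef_pos"]),R.from_euler("xyz",s["ee_rot"])
def plan(p1,yaw,n,grip,show=True):
    """rows to take the tool, pointing down, to p1 / yaw(deg) in n rows"""
    s,p,r=pose(); t=R.from_euler("xyz",[180,0,yaw],degrees=True)
    w=(r.inv()*t).as_rotvec(degrees=True)/n; d=(np.array(p1)-p)/n; out=[]
    for i in range(n):
        out.append([float(x) for x in np.r_[np.round(r.inv().apply(d)/.04,3),np.round(w,2),grip]]); r=r*R.from_rotvec(w,degrees=True)
    print(s["clock"],"gap",s["finger_gap"])
    for i in range(0,n,5): print(out[i:i+5])
E
python3 -c "
from h import *
plan([.4985,-.2965,.245],159.15,10,60)"
```

```text
0.1 gap 0.08539893699928314
[[-0.741, -0.065, -0.001, -0.01, -0.0, -6.92, 60.0], [-0.728, -0.154, -0.0, -0.01, -0.0, -6.92, 60.0], [-0.704, -0.241, -0.0, -0.01, -0.0, -6.92, 60.0], [-0.67, -0.324, -0.0, -0.01, -0.0, -6.92, 60.0], [-0.626, -0.402, -0.0, -0.01, -0.0, -6.92, 60.0]]
[[-0.573, -0.475, -0.0, -0.01, -0.0, -6.92, 60.0], [-0.512, -0.54, -0.0, -0.01, -0.0, -6.92, 60.0], [-0.443, -0.598, -0.0, -0.01, -0.0, -6.92, 60.0], [-0.368, -0.647, -0.0, -0.01, -0.0, -6.92, 60.0], [-0.287, -0.686, -0.001, -0.01, -0.0, -6.92, 60.0]]
```

Call:
arm_command:
  commands:
    - [-0.74,-0.065,0,0,0,-6.9,60]
    - [-0.73,-0.155,0,0,0,-6.9,60]
    - [-0.7,-0.24,0,0,0,-6.9,60]
    - [-0.67,-0.325,0,0,0,-6.9,60]
    - [-0.625,-0.4,0,0,0,-6.9,60]

```text
clock: 0.52
eef_pos: [0.5113, -0.1493, 0.245]
ee_rot: [-3.141, -0.0, 2.179]
contact_force: [0.7, 0.4, -0.0]
finger_gap: 0.0601
grasp_force: 0.0
```

Call:
arm_command:
  commands:
    - [-0.575,-0.475,0,0,0,-6.9,60]
    - [-0.51,-0.54,0,0,0,-6.9,60]
    - [-0.445,-0.6,0,0,0,-6.9,60]
    - [-0.37,-0.65,0,0,0,-6.9,60]
    - [-0.29,-0.69,0,0,0,-6.9,60]

```text
clock: 0.93
eef_pos: [0.4979, -0.2981, 0.2449]
ee_rot: [3.141, -0.001, 2.781]
contact_force: [0.5, 0.4, 0.7]
finger_gap: 0.0598
grasp_force: 0.0
```

Call:
arm_command:
  commands:
    - [0,0,0,0,0,0,60]
    - [0,0,0,0,0,0,60]

```text
clock: 1.1
eef_pos: [0.4978, -0.298, 0.2445]
ee_rot: [3.141, -0.001, 2.772]
contact_force: [0.4, -0.0, 0.2]
finger_gap: 0.0599
grasp_force: 0.0
```

```bash
cat >> h.py <<'E'
def wrist():
    s,p,r=pose(); c=viewer.read_camera("wrist"); c["p"],c["r"]=p,r
    f=240/np.tan(np.radians(c["vfov"])/2); v,u=np.mgrid[0:480,0:640]; x,y=u-c["cx"],v-c["cy"]
    th=np.hypot(x,y)/f; k=np.tan(np.minimum(th,1.4))/np.maximum(np.hypot(x,y),1e-9); z=c["range_z"]
    P=np.stack([x*k*z,-y*k*z,-z],-1); H=np.array(c["hand_eye"]); T=P@H[:3,:3].T+H[:3,3]
    c["T"]=T; c["W"]=(T.reshape(-1,3)@r.as_matrix().T+p).reshape(T.shape); c["ok"]=(z>0)&(th<1.35); return c
E
python3 - <<'E'
from h import *
s,p,r=pose(); print(p,s["ee_rot"],s["joints"],s["clock"])
c=wrist(); cv2.imwrite("pics/w1.png",c["img"][...,::-1]); W=c["W"]
ax=np.radians(-20.85);u=np.array([np.cos(ax),np.sin(ax)]);w=np.array([-u[1],u[0]])
q=(W[...,:2]-np.array([.4985,-.2965]))*1e3; l,t,z=q@u,q@w,W[...,2]*1e3
m=c["ok"]&(abs(t)<14)&(abs(l)<110)&(z>140)&(z<165)
print(m.sum(),np.percentile(l[m],[.5,99.5]),np.percentile(t[m],[2,50,98]),np.percentile(z[m],[5,50,95]))
for lo in range(-90,90,30):
    k=m&(l>lo)&(l<lo+30)
    if k.sum()>20: print(lo,k.sum(),np.percentile(t[k],[3,50,97]).round(1),np.median(z[k]).round(1))
print(np.round(c["hand_eye"],3).tolist(),c["vfov"])
plan([.4985,-.2965,.135],159.15,8,60)
E
```

```text
[ 0.49783193 -0.29799833  0.24450993] [ 3.14133548e+00 -1.37538652e-03  2.77172961e+00] [-5.39394556e-01  3.35228779e-01  1.21696345e-01  1.35866295e+00
  2.14333947e-05 -1.69531351e-01] 1.1
4434 [-90.67463701  87.67070946] [-7.7877963  -2.47607136  2.66898232] [150.75947974 151.82013149 152.87839833]
-90 934 [-7.9 -2.6  2.7] 151.8
-60 878 [-7.6 -2.5  2.6] 151.8
-30 799 [-7.6 -2.4  2.6] 151.8
0 713 [-7.8 -2.6  2.6] 151.8
30 579 [-7.1 -2.1  2.7] 151.8
60 484 [-7.3 -2.2  2.8] 151.8
[[-0.001, 0.947, 0.321, 0.084], [1.0, 0.001, 0.0, -0.001], [-0.0, 0.321, -0.947, -0.128], [0.0, 0.0, 0.0, 1.0]] 65.70646984690485
1.15 gap 0.059799968794799846
[[-0.001, 0.002, 0.343, 0.0, -0.01, -0.04, 60.0], [-0.001, 0.002, 0.343, 0.0, -0.01, -0.04, 60.0], [-0.001, 0.002, 0.343, 0.0, -0.01, -0.04, 60.0], [-0.001, 0.002, 0.343, 0.0, -0.01, -0.04, 60.0], [-0.001, 0.002, 0.343, 0.0, -0.01, -0.04, 60.0]]
[[-0.001, 0.002, 0.343, 0.0, -0.01, -0.04, 60.0], [-0.001, 0.002, 0.343, 0.0, -0.01, -0.04, 60.0], [-0.001, 0.002, 0.343, 0.0, -0.01, -0.04, 60.0]]
```

View pics/w1.png

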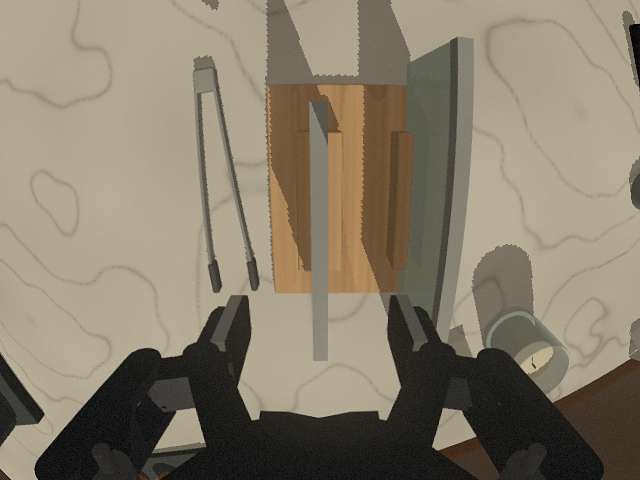

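The wrist view shows the short pane centred between the jaws at column 320 (fingers at 240 and 400), yaw within 0.4°. The long pane and tongs are clear. I'll descend and grip.

Call:
arm_command:
  commands:
    - [0,0,0.4,0,0,-0.2,60]
    - [0,0,0.4,0,0,-0.2,60]
    - [0,0,0.4,0,0,0,60]
    - [0,0,0.4,0,0,0,60]
    - [0,0,0.4,0,0,0,60]

```text
clock: 1.57
eef_pos: [0.4985, -0.2952, 0.1646]
ee_rot: [3.141, -0.0, 2.782]
contact_force: [0.6, -0.1, -0.1]
finger_gap: 0.0603
grasp_force: 0.0
```

Call:
arm_command:
  commands:
    - [0,0,0.4,0,0,0,60]
    - [0,0,0.3,0,0,0,60]
    - [0,0,0.15,0,0,0,60]
    - [0,0,0,0,0,0,30]
    - [0,0,0,0,0,0,16]

```text
clock: 1.98
eef_pos: [0.4986, -0.296, 0.1316]
ee_rot: [3.142, -0.0, 2.782]
contact_force: [-0.3, -1.1, -0.1]
finger_gap: 0.037
grasp_force: 0.0
```

Call:
arm_command:
  commands:
    - [0,0,0,0,0,0,16]
    - [0,0,0,0,0,0,16]

```text
clock: 2.15
eef_pos: [0.499, -0.2968, 0.1322]
ee_rot: [-3.141, 0.001, 2.782]
contact_force: [-0.5, 0.2, -0.1]
finger_gap: 0.0162
grasp_force: 0.0
```

```bash
python3 - <<'E'
from h import *
c=wrist(); cv2.imwrite("pics/w2.png",c["img"][200:,...,::-1]); T=c["T"]*1e3
s=monitor.get_state(); print(s["eef_pos"],s["ee_rot"],s["contact_force"],s["finger_gap"])
m=c["ok"]&(abs(T[...,1])<12)&(abs(T[...,0])<110)&(T[...,2]>-30)&(T[...,2]<-15)
print(m.sum(),[np.percentile(T[...,i][m],[2,50,98]).round(1) for i in range(3)])
E
```

```text
[ 0.4988346  -0.29684227  0.13212496] [-3.14130347e+00  1.23111153e-03  2.78196735e+00] [ 0.60470146 -0.49701626  0.79007972] 0.01613060926093927
12321 [array([-25.6,  40.9,  90.2]), array([-10.3,  -2.1,   8.7]), array([-23.6, -19.7, -18.2])]
```

View pics/w2.png

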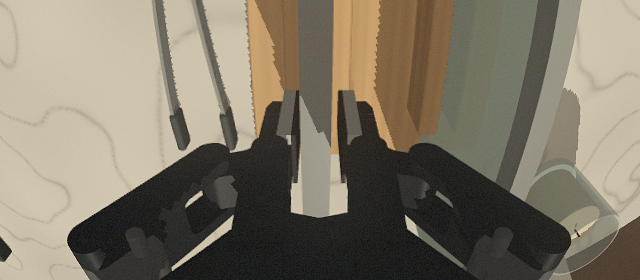

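The crop shows the pane (columns 300–333) close to the left pad at 297, with the right pad at 345. The tool should shift about 1.7 mm along -y, then close.

Call:
arm_command:
  commands:
    - [0,-0.04,0,0,0,0,16]
    - [0,0,0,0,0,0,12]
    - [0,0,0,0,0,0,8]
    - [0,0,0,0,0,0,5]
    - [0,0,0,0,0,0,5]
  newtons: 80

```text
clock: 2.62
eef_pos: [0.498, -0.2983, 0.1318]
ee_rot: [-3.142, 0.001, 2.782]
contact_force: [-0.9, 1.5, 4.6]
finger_gap: 0.0088
grasp_force: 78.1
```

Call:
arm_command:
  commands:
    - [0,0,0,0,0,0,5]
    - [0,0,0,0,0,0,5]
    - [0,0,0,0,0,0,5]

```text
clock: 2.87
eef_pos: [0.498, -0.2983, 0.1317]
ee_rot: [-3.141, 0.001, 2.782]
contact_force: [-0.7, 0.0, 6.1]
finger_gap: 0.009
grasp_force: 78.2
```

Call:
arm_command:
  commands:
    - [0,0,-0.1,0,0,0,5]
    - [0,0,-0.25,0,0,0,5]
    - [0,0,-0.4,0,0,0,5]
    - [0,0,-0.4,0,0,0,5]
    - [0,0,-0.4,0,0,0,5]

```text
clock: 3.28
eef_pos: [0.4974, -0.298, 0.1939]
ee_rot: [3.141, -0.002, 2.782]
contact_force: [0.0, 0.3, -5.0]
finger_gap: 0.0088
grasp_force: 77.8
```

Call:
arm_command:
  commands:
    - [0,0,-0.6,0,0,0,5]
    - [0,0,-0.7,0,0,0,5]
    - [0,0,-0.7,0,0,0,5]
    - [0,0,-0.5,0,0,0,5]
    - [0,0,-0.3,0,0,0,5]

```text
clock: 3.7
eef_pos: [0.498, -0.2984, 0.3082]
ee_rot: [-3.141, 0.002, 2.782]
contact_force: [0.5, -0.3, -5.7]
finger_gap: 0.0092
grasp_force: 78.2
```

```bash
python3 - <<'E'
from h import *
s,p,r=pose(); print(p,s["ee_rot"],s["contact_force"],s["torque"],s["grasp_force"])
a=np.array([np.cos(np.radians(-8.15)),np.sin(np.radians(-8.15))])
o=np.array([.571,.209]); t=o-.014*a; print(t)
plan([*t,.305],171.85,20,5)
E
```

```text
[ 0.49798909 -0.29839095  0.30824787] [-3.14100610e+00  2.26937414e-03  2.78199773e+00] [ 0.46666617 -0.29913255 -5.66348911] [ 0.02850957 -0.02343842 -0.00442851] 78.24766874313354
[0.5571414  0.21098471]
3.7 gap 0.009175491411808252
[[0.155, 0.622, 0.003, -0.0, 0.01, -0.62, 5.0], [0.148, 0.624, 0.003, -0.0, 0.01, -0.62, 5.0], [0.141, 0.625, 0.003, -0.0, 0.01, -0.62, 5.0], [0.134, 0.627, 0.003, -0.0, 0.01, -0.62, 5.0], [0.128, 0.628, 0.004, -0.0, 0.01, -0.62, 5.0]]
[[0.121, 0.63, 0.004, -0.0, 0.01, -0.62, 5.0], [0.114, 0.631, 0.004, -0.0, 0.01, -0.62, 5.0], [0.107, 0.632, 0.004, -0.0, 0.01, -0.62, 5.0], [0.1, 0.633, 0.004, -0.0, 0.01, -0.62, 5.0], [0.093, 0.634, 0.004, -0.0, 0.01, -0.62, 5.0]]
[[0.086, 0.635, 0.004, -0.0, 0.01, -0.62, 5.0], [0.08, 0.636, 0.004, -0.0, 0.01, -0.62, 5.0], [0.073, 0.637, 0.004, -0.0, 0.01, -0.62, 5.0], [0.066, 0.638, 0.004, -0.0, 0.01, -0.62, 5.0], [0.059, 0.638, 0.004, -0.0, 0.01, -0.62, 5.0]]
[[0.052, 0.639, 0.004, -0.0, 0.01, -0.62, 5.0], [0.045, 0.639, 0.004, -0.0, 0.01, -0.62, 5.0], [0.038, 0.64, 0.004, -0.0, 0.01, -0.62, 5.0], [0.031, 0.64, 0.004, -0.0, 0.01, -0.62, 5.0], [0.024, 0.641, 0.004, -0.0, 0.01, -0.62, 5.0]]
```

Call:
arm_command:
  commands:
    - [0.08,0.31,0,0,0,-0.6,5]
    - [0.15,0.62,0,0,0,-0.6,5]
    - [0.14,0.62,0,0,0,-0.6,5]
    - [0.135,0.62,0,0,0,-0.6,5]
    - [0.13,0.63,0,0,0,-0.6,5]

```text
clock: 4.12
eef_pos: [0.5102, -0.1824, 0.3045]
ee_rot: [3.141, -0.002, 2.835]
contact_force: [1.5, 0.5, -5.6]
finger_gap: 0.0093
grasp_force: 78.4
```

Call:
arm_command:
  commands:
    - [0.12,0.63,0,0,0,-0.6,5]
    - [0.115,0.63,0,0,0,-0.6,5]
    - [0.11,0.63,0,0,0,-0.6,5]
    - [0.1,0.63,0,0,0,-0.6,5]
    - [0.09,0.63,0,0,0,-0.6,5]

```text
clock: 4.53
eef_pos: [0.525, -0.0553, 0.3046]
ee_rot: [-3.141, -0.002, 2.888]
contact_force: [1.1, -1.2, -6.4]
finger_gap: 0.0095
grasp_force: 78.4
```

Call:
arm_command:
  commands:
    - [0.085,0.64,0,0,0,-0.6,5]
    - [0.08,0.64,0,0,0,-0.6,5]
    - [0.07,0.64,0,0,0,-0.6,5]
    - [0.065,0.64,0,0,0,-0.6,5]
    - [0.06,0.64,0,0,0,-0.6,5]

```text
clock: 4.95
eef_pos: [0.5406, 0.0724, 0.3046]
ee_rot: [-3.141, -0.002, 2.94]
contact_force: [1.1, 0.2, -5.3]
finger_gap: 0.0087
grasp_force: 78.4
```

Call:
arm_command:
  commands:
    - [0.05,0.64,0,0,0,-0.6,5]
    - [0.045,0.64,0,0,0,-0.6,5]
    - [0.035,0.64,0,0,0,-0.6,5]
    - [0.03,0.5,0,0,0,-0.6,5]
    - [0.02,0.3,0,0,0,-0.6,5]

```text
clock: 5.37
eef_pos: [0.5537, 0.1814, 0.3043]
ee_rot: [-3.141, -0.002, 2.994]
contact_force: [-0.1, 0.2, -4.8]
finger_gap: 0.0088
grasp_force: 78.5
```

Call:
arm_command:
  commands:
    - [0,0.15,0,0,0,0,5]
    - [0,0,0,0,0,0,5]
    - [0,0,0,0,0,0,5]

```text
clock: 5.62
eef_pos: [0.555, 0.1844, 0.305]
ee_rot: [-3.141, -0.001, 2.991]
contact_force: [-0.7, -0.7, -5.6]
finger_gap: 0.009
grasp_force: 78.5
```

```bash
python3 - <<'E'
from h import *
c=wrist(); s=monitor.get_state(); print(c["p"],s["ee_rot"],s["contact_force"],s["torque"],s["clock"])
for n in ("scene","side"): pickle.dump(viewer.read_camera(n),open(n+"2.pkl","wb"))
pickle.dump(c,open("w3.pkl","wb")); cv2.imwrite("pics/w3.png",c["img"][...,::-1])
th=np.radians(-8.15); a=np.array([np.cos(th),np.sin(th)]); b=np.array([-a[1],a[0]]); o=np.array([.571,.209])
W=c["W"]; q=(W[...,:2]-o)*1e3; gx,gy,z=q@a,q@b,W[...,2]*1e3
for lo in range(-140,110,25):
    m=c["ok"]&(gx>lo)&(gx<lo+25)&(abs(gy)<40)&(z>33)&(z<50)
    if m.sum()>20: print(lo,m.sum(),np.histogram(gy[m],np.arange(-32,33,4))[0])
T=c["T"]*1e3
m=c["ok"]&(abs(T[...,1])<15)&(abs(T[...,0])<110)&(T[...,2]>-40)&(T[...,2]<-12); x=T[m]
for lo in range(30,95,15):
    k=(x[:,0]>lo)&(x[:,0]<lo+15); 
    if k.sum(): print("paneT",lo,np.percentile(x[k,1],[2,50,98]).round(1),np.median(x[k,2]).round(1))
for n in("scene","side"):
    c2=pickle.load(open(n+"2.pkl","rb")); P=cloud(c2); q=(P-c["p"])@c["r"].as_matrix()*1e3
    m=(c2["range_z"]>0)&(abs(q[...,1])<12)&(abs(q[...,0])<110)&(q[...,2]>-30)&(q[...,2]<130); x=q[m]
    print(n,m.sum(),"pane tool x",np.percentile(x[:,0],[.5,99.5]).round(1),"zmin/max",np.percentile(x[:,2],[1,99.5]).round(1))
    for zl in range(-20,120,28):
        k=(x[:,2]>zl)&(x[:,2]<zl+28)&(abs(x[:,0])>30)
        if k.sum()>10: print("  z",zl,k.sum(),np.percentile(x[k,0],[1,99]).round(1),np.percentile(x[k,1],[5,50,95]).round(1))
E
```

```text
[0.55502442 0.1843777  0.30499746] [-3.14086251e+00 -5.20163297e-04  2.99077122e+00] [-0.11943225 -0.1466958  -5.15549572] [-0.07457173  0.00787006  0.0250558 ] 5.6667
-140 304 [ 0  6 24 24 18 10  0  0  0  0 54 69 47 52  0  0]
-115 338 [  0   0   0   0   0   0   0   0   0   0  72 108  78  80   0   0]
-90 323 [ 0  0  0  0  0  0  0  0  0  0 77 89 88 69  0  0]
-65 330 [ 0  0  0  0  0  0  0  0  0  0 79 95 93 63  0  0]
-40 324 [ 0  0  0  0  0  0  0  0  0  2 74 93 73 82  0  0]
-15 297 [ 0  0  0  0  0  0  0  0  0  1 62 85 82 67  0  0]
10 280 [ 0  0  0  0  0  0  0  0  0  0 57 88 71 64  0  0]
35 270 [ 0  0  0  0  0  0  0  0  0  0 57 75 73 65  0  0]
60 257 [ 0  0  0  0  0  0  0  0  0  0 58 77 61 61  0  0]
85 464 [ 0  0  0  0  0  2 24 24 22 15 67 60 54 59 31 32]
paneT 30 [-5.9 -0.6  4.5] -20.0
paneT 45 [-6.  -0.9  4.5] -20.0
paneT 60 [-5.9 -0.6  4.6] -20.0
paneT 75 [-5.8 -0.6  4.6] -20.1
paneT 90 [-6.  -0.9  4.5] -19.9
scene 5451 pane tool x [-91.6  88. ] zmin/max [-22.2 118.1]
  z -20 841 [-91.7  87.5] [-5.4 -3.8 -0.1]
  z 8 800 [-91.4  86.3] [-5.3 -3.5 -1.2]
  z 36 728 [-91.3  87.3] [-5.2 -3.4 -0.8]
  z 64 672 [-91.4  86.5] [-5.  -3.6 -1.2]
  z 92 600 [-91.6  87.9] [-5.  -3.4 -1.1]
side 3299 pane tool x [-88.6  89.7] zmin/max [-23.9 115.7]
  z -20 466 [-88.   89.4] [-8.3 -4.7 -0.7]
  z 8 460 [-88.5  89.6] [-8.1 -4.2 -0.6]
  z 36 435 [-88.3  89.4] [-8.3 -4.4 -1.2]
  z 64 428 [-87.8  89.7] [-8.1 -4.2 -0.3]
  z 92 357 [-87.8  89.3] [-7.6 -4.2  0. ]
```

View pics/w3.png

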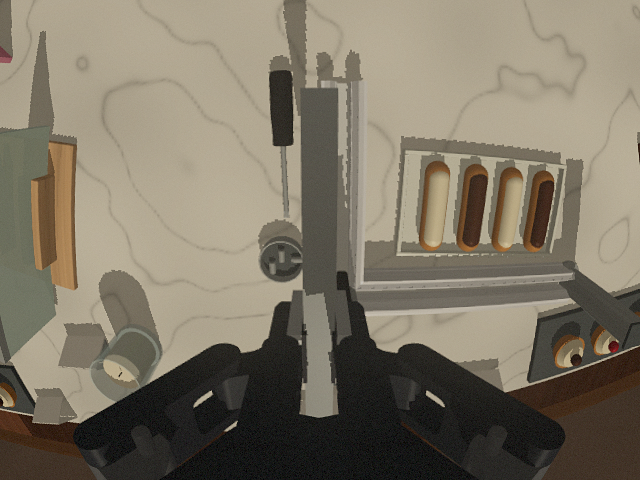

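The wrist view shows the pane hanging squarely at columns 303–338. The inner shoe lip runs at column ~360 to its right, the driver and tin sit left of it, and the shoe's near end is at (325,82). I'll refine the shoe line relative to the pane in the same view.

```bash
python3 - <<'E'
from h import *
c=pickle.load(open("w3.pkl","rb"))
th=np.radians(-8.15); a=np.array([np.cos(th),np.sin(th)]); b=np.array([-a[1],a[0]]); o=np.array([.571,.209])
W=c["W"]; q=(W[...,:2]-o)*1e3; gx,gy,z=q@a,q@b,W[...,2]*1e3
print("TCP g",((c["p"][:2]-o)@a*1e3).round(1),((c["p"][:2]-o)@b*1e3).round(1))
L=[]
for lo in range(-125,95,20):
    m=c["ok"]&(gx>lo)&(gx<lo+20)&(gy>0)&(gy<40)&(z>40)&(z<48)
    e=np.percentile(gy[m],[2,98]); L.append((lo+10,*e)); print(lo,m.sum(),e.round(1),np.median(z[m]).round(1))
L=np.array(L); print("outer",np.polyfit(L[:,0],L[:,2],1),"inner",np.polyfit(L[:,0],L[:,1],1))
m=c["ok"]&(abs(gy)<40)&(gx<-120)&(gx>-150)&(z>33)&(z<48); print("near end gx",np.percentile(gx[m],[1,5]),"gy",np.percentile(gy[m],[1,99]))
m=m&(gx<-127); print(np.histogram(gy[m],np.arange(-30,31,2))[0])
for n in("scene","side"):
    d=pickle.load(open(n+"2.pkl","rb")); P=cloud(d); q=(P[...,:2]-o)*1e3; hx,hy,hz=q@a,q@b,P[...,2]*1e3
    m=(d["range_z"]>0)&(abs(hy)<40)&(hz>40)&(hz<48)
    for lo in(-120,-80,-40,0,40):
        k=m&(hx>lo)&(hx<lo+40)
        if k.sum()>20: print(n,lo,np.histogram(hy[k],np.arange(-30,31,2))[0], [np.percentile(hy[k&(s*hy>0)],[2,98]).round(1) for s in(-1,1) if (k&(s*hy>0)).sum()>10])
    m=(d["range_z"]>0)&(abs(hy)<24)&(hz>10)&(hz<38)&(hx<-110)&(hx>-145)
    if m.sum(): print(n,"near end",np.percentile(hx[m],[1,5,20]).round(1))
    m=(d["range_z"]>0)&(abs(hy)<24)&(hz>70)&(hz<140)&(hx<125)&(hx>85)&(d["img"].max(-1)<45)
    if m.sum(): print(n,"seal",m.sum(),np.percentile(hx[m],[2,10,50]).round(1))
E
```

```text
TCP g -12.3 -26.6
-125 121 [12.2 22.4] 41.3
-105 111 [12.9 21.4] 41.3
-85 122 [12.  22.5] 41.2
-65 112 [12.3 22.4] 41.1
-45 98 [13.3 23.1] 41.3
-25 111 [12.6 22.4] 41.2
-5 111 [12.8 22.5] 41.2
15 103 [13.1 22.4] 41.2
35 101 [12.5 23. ] 41.1
55 87 [13.  22.7] 41.4
75 98 [ 1.1 23.2] 41.1
outer [4.72127295e-03 2.26220721e+01] inner [-0.0237315  11.28073976]
near end gx [-131.32904147 -130.69553391] gy [-24.29793785  23.5008548 ]
[ 0  0  4  8  8  8  7  5  7  6  0  0  0  0  0  0  0  0  0  5  8 13  8  6
  8  8  6  0  0  0]
scene -120 [ 0  0  0  6 11  5 13 14  7  0  0  0  0  0  0  0  0  0  0  0  0  6 13  8
  3 10  7  5  0  0] [array([-23.2, -12.8]), array([12.6, 25.3])]
scene -80 [ 0  0  0  4  4  5 11 15  8  0  0  0  0  0  0  0  0  0  0  0  0  4  9 13
  7  5  8  3  1  0] [array([-23.3, -12.4]), array([13.1, 25.5])]
scene -40 [ 0  0  0  4  7  5 14 13  9  0  0  0  0  0  0  0  0  0  0  0  0  2 11 13
  7  5  5  4  0  0] [array([-22.5, -12.6]), array([13.7, 24.9])]
scene 0 [ 0  0  0  7  9  7 17 15  9  0  0  0  0  0  0  0  0  0  0  0  1  5  9 15
  7  6  9  4  0  0] [array([-23.8, -12.5]), array([
[... 270 characters left out ...]
  2  1  0  0  0  0  0  0  0  0  4  3  7 10  8
  2  1  4  1  0  1] [array([-25.3, -11.2]), array([ 9.2, 25.1])]
side -80 [ 0  0  6  9  4  8  8  7  4  2  0  0  0  0  0  0  0  0  2  3  6 10  6  2
  3  3  2  3  1  0] [array([-25.9, -11.8]), array([ 7.8, 25.2])]
side -40 [ 0  3  5  4  6  9  7  4  5  1  1  0  0  0  0  0  0  0  0  1  6 10  7  6
  2  1  2  2  2  0] [array([-26.7, -10.8]), array([ 9.7, 26.6])]
side 0 [0 4 5 5 6 7 8 3 4 1 0 0 0 0 0 0 0 0 2 2 5 6 6 2 4 2 4 1 1 1] [array([-26.7, -12.1]), array([ 7.1, 26.8])]
side 40 [0 0 4 4 5 6 6 5 6 3 0 0 0 0 0 0 0 0 0 0 7 8 5 6 0 3 3 2 1 0] [array([-25.4, -11.6]), array([10.6, 25.9])]
side near end [-130.6 -130.4 -129.3]
side seal 85 [94.3 95.2 99.5]
```

Call:
arm_command:
  commands:
    - [-0.03,0.2,0,0,0,-0.25,5]
    - [-0.04,0.275,0,0,0,-0.25,5]
    - [-0.03,0.2,0,0,0,0,5]
    - [0,0,0.2,0,0,0,5]
    - [0,0,0.5,0,0,0,5]

```text
clock: 6.18
eef_pos: [0.5645, 0.2123, 0.2786]
ee_rot: [3.14, 0.004, 3.001]
contact_force: [-0.5, 0.5, -6.6]
finger_gap: 0.0089
grasp_force: 78.6
```

Call:
arm_command:
  commands:
    - [0,0,0.6,0,0,0,5]
    - [0,0,0.6,0,0,0,5]
    - [0,0,0.6,0,0,0,5]
    - [0,0,0.4,0,0,0,5]
    - [0,0,0.2,0,0,0,5]

```text
clock: 6.6
eef_pos: [0.5618, 0.2107, 0.1781]
ee_rot: [-3.139, -0.004, 3.001]
contact_force: [-0.8, -0.6, -5.7]
finger_gap: 0.0091
grasp_force: 78.4
```

Call:
arm_command:
  commands:
    - [0,0,0,0,0,0,5]
    - [0,0,0,0,0,0,5]
    - [0,0,0,0,0,0,5]

```text
clock: 6.85
eef_pos: [0.5639, 0.2114, 0.1824]
ee_rot: [3.141, 0.002, 3.0]
contact_force: [0.9, -0.4, -5.1]
finger_gap: 0.0086
grasp_force: 78.4
```

```bash
cat > chk.py <<'E'
from h import *
th=np.radians(-8.15); a=np.array([np.cos(th),np.sin(th)]); b=np.array([-a[1],a[0]]); o=np.array([.571,.209])
s,p,r=pose(); q=(p[:2]-o)*1e3
F=np.array(s["contact_force"]); M=np.array(s["torque"])
print("clk",round(s["clock"],2),"TCP g",(q@a).round(2),(q@b).round(2),"z",(p[2]*1e3).round(2),"rpy",np.degrees(s["ee_rot"]).round(2),"Fg",(F[:2]@a).round(2),(F[:2]@b).round(2),F[2].round(2),"M",M.round(3),"grip",round(s["grasp_force"],1))
E
cat > pane.py <<'E'
from chk import *
G=np.array([[*a,0],[*b,0],[0,0,1]])
for n in("scene","side"):
    d=viewer.read_camera(n); P=cloud(d); q=(P-np.r_[o,0])@G.T*1e3; c=(p-np.r_[o,0])@G.T*1e3
    m=(d["range_z"]>0)&(abs(q[...,1])<12)&(abs(q[...,0]-c[0])<105)&(q[...,2]>46)&(q[...,2]<c[2]+23)&(q[...,0]<93); x=q[m]
    for zl in range(46,int(c[2])+20,20):
        k=(x[:,2]>zl)&(x[:,2]<zl+20)&(abs(x[:,0]-c[0])>30)
        if k.sum()>10: print(n,zl,k.sum(),"x",np.percentile(x[k,0],[1,99]).round(1),"y",np.percentile(x[k,1],[5,50,95]).round(1))
    k=(abs(x[:,0]-c[0])>30); print(n,"zrange",np.percentile(x[k,2],[1,99]).round(1))
E
python3 pane.py
```

```text
clk 6.85 TCP g -7.37 1.32 z 182.44 rpy [1.7995e+02 9.0000e-02 1.7190e+02] Fg 0.97 -0.25 -5.14 M [ 0.015 -0.031  0.008] grip 78.4
scene 46 35 x [-88.6  83. ] y [-2.8 -1.3  1.4]
scene 66 336 x [-94.7  84. ] y [-3.5 -1.7  0.4]
scene 86 351 x [-94.2  84.1] y [-3.3 -1.8  0.4]
scene 106 360 x [-95.1  83.8] y [-3.4 -1.8  0.4]
scene 126 389 x [-94.6  84.2] y [-3.6 -1.7  0.5]
scene 146 417 x [-94.7  83.8] y [-3.5 -2.   0.4]
scene 166 424 x [-94.3  83.8] y [-3.6 -1.9  0.5]
scene 186 505 x [-95.4  84.3] y [-3.9 -1.8  6.7]
scene zrange [ 65.5 204.1]
side 46 15 x [-95.3  83.5] y [-0.4  1.6 11.7]
side 66 240 x [-97.2  82.1] y [-5.8 -2.1  1.8]
side 86 237 x [-96.7  80.6] y [-6.  -2.2  1.9]
side 106 257 x [-97.2  80.1] y [-5.7 -2.3  1.8]
side 126 252 x [-97.5  80.7] y [-6.  -2.3  1.2]
side 146 262 x [-97.2  81. ] y [-5.9 -2.3  1.9]
side 166 278 x [-97.3  82.1] y [-6.4 -2.6  1.9]
side 186 300 x [-96.8  79.5] y [-6.4 -2.8  5.3]
side zrange [ 66.6 204.8]
```

Call:
arm_command:
  commands:
    - [0,-0.025,0.1,0,0,0,5]
    - [0,0,0.15,0,0,0,5]
    - [0,0,0.15,0,0,0,5]
    - [0,0,0.15,0,0,0,5]
    - [0,0,0.1,0,0,0,5]

```text
clock: 7.37
eef_pos: [0.5627, 0.2098, 0.1541]
ee_rot: [-3.141, -0.001, 3.0]
contact_force: [-0.2, 0.3, -5.6]
finger_gap: 0.0091
grasp_force: 78.6
```

Call:
arm_command:
  commands:
    - [0,0,0.08,0,0,0,5]
    - [0,0,0.08,0,0,0,5]
    - [0,0,0.08,0,0,0,5]
    - [0,0,0.05,0,0,0,5]
    - [0,0,0,0,0,0,5]

```text
clock: 7.78
eef_pos: [0.5629, 0.21, 0.1432]
ee_rot: [-3.141, -0.001, 3.0]
contact_force: [-0.7, 0.1, -4.3]
finger_gap: 0.009
grasp_force: 78.6
```

```bash
python3 - <<'E'
from pane import *
c=wrist(); W=(c["W"]-np.r_[o,0])@G.T*1e3; gx,gy,z=W[...,0],W[...,1],W[...,2]
m=c["ok"]&(gx<-55)&(gx>-96)&(abs(gy)<14)&(z>130)&(z<170); print("wrist pane y",np.percentile(gy[m],[2,98]),np.median(z[m]))
m=c["ok"]&(gx<-105)&(gx>-135)&(abs(gy)<32)&(z>39)&(z<48); print("wrist lips",[np.percentile(gy[m&(k*gy>4)],[2,98]).round(1) for k in(-1,1) if (m&(k*gy>4)).sum()>5])
cv2.imwrite("pics/w4.png",cv2.resize(c["img"][60:280,220:440,::-1],None,fx=2.5,fy=2.5))
E
```

```text
clk 7.78 TCP g -8.17 -0.17 z 143.21 rpy [-1.7998e+02 -4.0000e-02  1.7190e+02] Fg -0.68 -0.02 -4.33 M [ 0.032 -0.011 -0.038] grip 78.6
scene 46 317 x [-95.1  83.4] y [-5.2 -3.3 -1.2]
scene 66 327 x [-95.4  83. ] y [-5.2 -3.2 -1.3]
scene 86 352 x [-95.3  83.2] y [-5.1 -3.4 -1.2]
scene 106 365 x [-95.6  83. ] y [-5.1 -3.3 -1.1]
scene 126 389 x [-94.4  83.2] y [-5.  -3.3 -1. ]
scene 146 465 x [-95.6  83.4] y [-5.2 -3.3  5. ]
scene zrange [ 47.9 165.2]
side 46 248 x [-97.9  81.5] y [-7.2 -3.6  0.6]
side 66 237 x [-97.5  82.8] y [-6.9 -3.7  0.2]
side 86 244 x [-98.3  80.2] y [-7.8 -4.  -0.1]
side 106 257 x [-97.9  79.3] y [-7.5 -3.4  0.9]
side 126 261 x [-97.6  80.1] y [-7.8 -4.1 -0.4]
side 146 276 x [-98.2  81.2] y [-7.6 -4.1  1.2]
side zrange [ 47.1 165.8]
wrist pane y [-5.98679198  4.41304135] 163.70751464353816
wrist lips [array([-24.4, -13.6]), array([12.1, 23.1])]
```

View pics/w4.png

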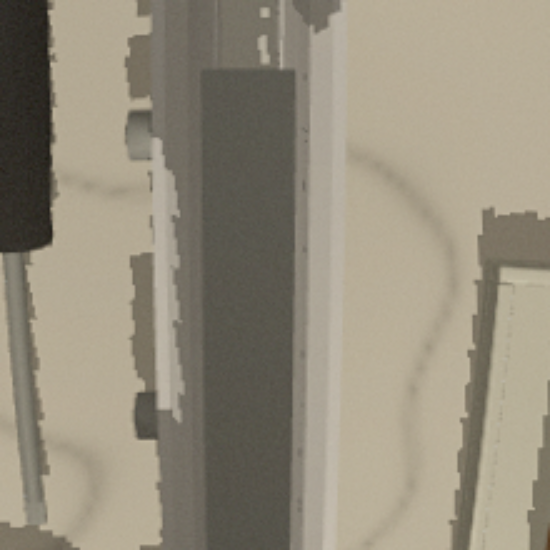

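The crop shows the pane centred between the lips (wrist data: pane -0.8 mm, shoe -0.7 mm) with its foot in the channel and no side force. I'll lower it slowly to the floor.

Call:
arm_command:
  commands:
    - [0,0,0.06,0,0,0,5]
    - [0,0,0.06,0,0,0,5]
    - [0,0,0.06,0,0,0,5]
    - [0,0,0.06,0,0,0,5]
    - [0,0,0.04,0,0,0,5]

```text
clock: 8.35
eef_pos: [0.5629, 0.21, 0.132]
ee_rot: [-3.141, -0.0, 3.0]
contact_force: [0.3, -0.6, -5.2]
finger_gap: 0.009
grasp_force: 78.6
```

Call:
arm_command:
  commands:
    - [0,0,0.02,0,0,0,5]
    - [0,0,0.02,0,0,0,5]
    - [0,0,0,0,0,0,5]
    - [0,0,0,0,0,0,5]

```text
clock: 8.68
eef_pos: [0.5631, 0.21, 0.1309]
ee_rot: [3.142, -0.0, 3.0]
contact_force: [-0.3, -0.7, -6.0]
finger_gap: 0.009
grasp_force: 78.6
```

```bash
python3 chk.py
```

```text
clk 8.68 TCP g -7.96 -0.1 z 130.9 rpy [180.   -0.  171.9] Fg -0.18 -0.7 -6.03 M [-0.021  0.013  0.048] grip 78.6
```

Call:
arm_command:
  commands:
    - [0,0,0.015,0,0,0,5]
    - [0,0,0.015,0,0,0,5]
    - [0,0,0,0,0,0,5]
    - [0,0,0,0,0,0,5]

```text
clock: 9.02
eef_pos: [0.563, 0.21, 0.1296]
ee_rot: [-3.142, -0.0, 3.0]
contact_force: [0.1, -0.4, -4.7]
finger_gap: 0.0087
grasp_force: 78.6
```

Call:
arm_command:
  commands:
    - [0,0,0.015,0,0,0,5]
    - [0,0,0,0,0,0,5]
    - [0,0,0,0,0,0,5]

```text
clock: 9.27
eef_pos: [0.5631, 0.21, 0.1291]
ee_rot: [-3.142, -0.0, 3.0]
contact_force: [-0.8, -0.9, -5.3]
finger_gap: 0.0088
grasp_force: 78.6
```

Call:
arm_command:
  commands:
    - [0,0,0.015,0,0,0,5]
    - [0,0,0,0,0,0,5]
    - [0,0,0,0,0,0,5]

```text
clock: 9.52
eef_pos: [0.5631, 0.21, 0.1284]
ee_rot: [-3.142, -0.0, 3.0]
contact_force: [-0.1, 0.2, -5.9]
finger_gap: 0.0089
grasp_force: 78.6
```

Call:
arm_command:
  commands:
    - [0,0,0.01,0,0,0,5]
    - [0,0,0,0,0,0,5]
    - [0,0,0,0,0,0,5]

```text
clock: 9.77
eef_pos: [0.563, 0.21, 0.128]
ee_rot: [-3.142, -0.0, 3.0]
contact_force: [0.2, 0.7, -5.6]
finger_gap: 0.0088
grasp_force: 78.6
```

Call:
arm_command:
  commands:
    - [0,0,0.01,0,0,0,5]
    - [0,0,0,0,0,0,5]
    - [0,0,0,0,0,0,5]

```text
clock: 10.02
eef_pos: [0.5631, 0.2101, 0.1278]
ee_rot: [3.141, 0.0, 3.0]
contact_force: [-0.8, 0.3, -3.6]
finger_gap: 0.0091
grasp_force: 78.9
```

Call:
arm_command:
  commands:
    - [0,0,0.01,0,0,0,5]
    - [0,0,0,0,0,0,5]
    - [0,0,0,0,0,0,5]

```text
clock: 10.27
eef_pos: [0.5633, 0.2101, 0.1278]
ee_rot: [3.141, 0.001, 3.0]
contact_force: [-0.7, -1.1, 2.6]
finger_gap: 0.0089
grasp_force: 79.7
```

The foot touched at TCP z ≈ 0.1278 and now rests with about 8 N on the floor. I'll slide slowly toward the seal.

Call:
arm_command:
  commands:
    - [-0.02,0,0,0,0,0,5]
    - [-0.03,0,0,0,0,0,5]
    - [-0.03,0,0,0,0,0,5]
    - [-0.03,0,0,0,0,0,5]
    - [-0.02,0,0,0,0,0,5]

```text
clock: 10.68
eef_pos: [0.5686, 0.2094, 0.1278]
ee_rot: [3.141, 0.001, 3.0]
contact_force: [-1.9, 0.6, 6.4]
finger_gap: 0.009
grasp_force: 80.1
```

Call:
arm_command:
  commands:
    - [-0.02,0,0,0,0,0,5]
    - [-0.02,0,0,0,0,0,5]
    - [0,0,0,0,0,0,5]
    - [0,0,0,0,0,0,5]

```text
clock: 11.02
eef_pos: [0.5703, 0.2092, 0.1278]
ee_rot: [3.141, 0.001, 3.0]
contact_force: [-1.1, -0.2, 4.4]
finger_gap: 0.0089
grasp_force: 80.1
```

```bash
python3 pane.py
```

```text
clk 11.02 TCP g -0.69 0.14 z 127.78 rpy [1.7997e+02 5.0000e-02 1.7190e+02] Fg -1.08 -0.32 4.41 M [0.023 0.322 0.011] grip 80.1
scene 46 312 x [-87.8  90.6] y [-4.7 -2.9 -0.6]
scene 66 337 x [-87.8  90.7] y [-4.8 -3.1 -0.9]
scene 86 354 x [-88.8  90.8] y [-4.8 -3.  -0.9]
scene 106 376 x [-87.1  90.5] y [-4.8 -3.1 -0.8]
scene 126 351 x [-87.5  91. ] y [-5.2 -3.4 -1.2]
scene 146 190 x [-88.9  90.2] y [-4.9  0.3  7. ]
scene zrange [ 47.4 149.8]
side 46 234 x [-90.6  89.7] y [-7.4 -3.5  0.7]
side 66 244 x [-91.3  89.1] y [-7.1 -3.7  0.2]
side 86 245 x [-90.4  89.3] y [-7.2 -3.7  0.5]
side 106 255 x [-90.4  88.9] y [-7.6 -3.6 -0.2]
side 126 265 x [-91.   89.3] y [-7.8 -3.6  0.3]
side 146 91 x [-89.8  88.1] y [-7.6 -2.5  6.1]
side zrange [ 47.  150.3]
```

Call:
arm_command:
  commands:
    - [-0.01,0,0,0,0,0,5]
    - [-0.01,0,0,0,0,0,5]
    - [-0.01,0,0,0,0,0,5]
    - [-0.01,0,0,0,0,0,5]
    - [-0.01,0,0,0,0,0,5]

```text
clock: 11.53
eef_pos: [0.5721, 0.209, 0.1278]
ee_rot: [3.141, 0.001, 3.0]
contact_force: [-2.5, 0.7, 5.3]
finger_gap: 0.0088
grasp_force: 80.2
```

Call:
arm_command:
  commands:
    - [-0.01,0,0,0,0,0,5]
    - [-0.01,0,0,0,0,0,5]
    - [-0.01,0,0,0,0,0,5]
    - [-0.01,0,0,0,0,0,5]
    - [0,0,0,0,0,0,5]

```text
clock: 11.95
eef_pos: [0.5738, 0.2087, 0.1278]
ee_rot: [3.141, 0.001, 3.0]
contact_force: [-2.7, 0.7, 4.9]
finger_gap: 0.0088
grasp_force: 80.2
```

```bash
python3 chk.py
```

```text
clk 11.95 TCP g 2.82 0.12 z 127.8 rpy [1.7997e+02 4.0000e-02 1.7190e+02] Fg -2.75 0.35 4.87 M [ 0.024  0.376 -0.013] grip 80.2
```

Call:
arm_command:
  commands:
    - [-0.01,0,0,0,0,0,5]
    - [-0.01,0,0,0,0,0,5]
    - [0,0,0,0,0,0,5]
    - [0,0,0,0,0,0,5]

```text
clock: 12.28
eef_pos: [0.5746, 0.2086, 0.1278]
ee_rot: [3.141, 0.001, 3.0]
contact_force: [-0.9, 0.1, 5.5]
finger_gap: 0.0092
grasp_force: 80.2
```

Call:
arm_command:
  commands:
    - [-0.01,0,0,0,0,0,5]
    - [-0.01,0,0,0,0,0,5]
    - [0,0,0,0,0,0,5]
    - [0,0,0,0,0,0,5]

```text
clock: 12.62
eef_pos: [0.5753, 0.2085, 0.1278]
ee_rot: [3.141, 0.001, 3.0]
contact_force: [-0.9, 0.2, 6.2]
finger_gap: 0.0087
grasp_force: 80.2
```

```bash
python3 chk.py
```

```text
clk 12.62 TCP g 4.36 0.1 z 127.77 rpy [1.7997e+02 4.0000e-02 1.7190e+02] Fg -0.93 0.1 6.16 M [0.014 0.398 0.013] grip 80.2
```

Call:
arm_command:
  commands:
    - [-0.01,0,0,0,0,0,5]
    - [-0.01,0,0,0,0,0,5]
    - [0,0,0,0,0,0,5]
    - [0,0,0,0,0,0,5]

```text
clock: 12.95
eef_pos: [0.5761, 0.2084, 0.1278]
ee_rot: [3.141, 0.001, 3.0]
contact_force: [-2.9, -0.0, 5.5]
finger_gap: 0.0091
grasp_force: 80.2
```

Call:
arm_command:
  commands:
    - [-0.01,0,0,0,0,0,5]
    - [-0.01,0,0,0,0,0,5]
    - [0,0,0,0,0,0,5]
    - [0,0,0,0,0,0,5]

```text
clock: 13.28
eef_pos: [0.5766, 0.2083, 0.1278]
ee_rot: [3.141, 0.0, 3.0]
contact_force: [-4.0, -0.0, 7.3]
finger_gap: 0.0092
grasp_force: 80.3
```

```bash
python3 chk.py
```

```text
clk 13.28 TCP g 5.64 0.1 z 127.8 rpy [1.7997e+02 1.0000e-02 1.7191e+02] Fg -3.96 -0.59 7.25 M [0.069 0.583 0.001] grip 80.3
```

Call:
arm_command:
  commands:
    - [-0.01,0,0,0,0,0,5]
    - [-0.01,0,0,0,0,0,5]
    - [0,0,0,0,0,0,5]
    - [0,0,0,0,0,0,5]

```text
clock: 13.62
eef_pos: [0.577, 0.2082, 0.1278]
ee_rot: [3.141, -0.001, 3.0]
contact_force: [-5.4, 0.7, 7.6]
finger_gap: 0.0087
grasp_force: 80.5
```

Call:
arm_command:
  commands:
    - [-0.01,0,0,0,0,0,5]
    - [-0.01,0,0,0,0,0,5]
    - [0,0,0,0,0,0,5]
    - [0,0,0,0,0,0,5]

```text
clock: 13.95
eef_pos: [0.5775, 0.2081, 0.1278]
ee_rot: [3.141, -0.001, 3.001]
contact_force: [-6.2, 1.0, 7.7]
finger_gap: 0.0091
grasp_force: 80.7
```

```bash
python3 chk.py
```

```text
clk 13.95 TCP g 6.59 0.07 z 127.81 rpy [ 1.7997e+02 -6.0000e-02  1.7192e+02] Fg -6.24 0.1 7.71 M [0.149 1.196 0.016] grip 80.7
```

Call:
arm_command:
  commands:
    - [-0.01,0,0,0,0,0,5]
    - [-0.01,0,0,0,0,0,5]
    - [0,0,0,0,0,0,5]
    - [0,0,0,0,0,0,5]

```text
clock: 14.28
eef_pos: [0.578, 0.2081, 0.1278]
ee_rot: [3.141, -0.002, 3.001]
contact_force: [-7.8, 1.9, 8.8]
finger_gap: 0.0085
grasp_force: 80.8
```

Call:
arm_command:
  commands:
    - [-0.01,0,0,0,0,0,5]
    - [-0.01,0,0,0,0,0,5]
    - [0,0,0,0,0,0,5]
    - [0,0,0,0,0,0,5]

```text
clock: 14.62
eef_pos: [0.5784, 0.208, 0.1278]
ee_rot: [3.141, -0.002, 3.001]
contact_force: [-9.3, 1.3, 10.5]
finger_gap: 0.0088
grasp_force: 80.9
```

```bash
cat > avg.py <<'E'
from pane import *
L=[]
for i in range(10):
    viewer.read_camera("side"); s=monitor.get_state(); F=np.array(s["contact_force"]); q=(np.array(s["eef_pos"])[:2]-o)*1e3; L.append([F[:2]@a,F[:2]@b,F[2],q@a,s["torque"][1]])
print("mean",np.mean(L,0).round(2),"sd",np.std(L,0).round(2),s["clock"])
E
python3 avg.py
```

```text
clk 14.62 TCP g 7.51 0.07 z 127.8 rpy [ 1.7997e+02 -1.2000e-01  1.7193e+02] Fg -9.43 -0.01 10.51 M [0.229 1.597 0.012] grip 80.9
scene 46 294 x [-80.5  91.8] y [-5.  -3.2 -1.5]
scene 66 317 x [-78.5  92.3] y [-4.9 -3.1 -1.3]
scene 86 322 x [-79.8  92.2] y [-4.9 -3.1 -1.5]
scene 106 342 x [-79.5  91.9] y [-4.9 -3.1 -1.5]
scene 126 320 x [-80.3  91.8] y [-5.1 -3.5 -1.8]
scene 146 182 x [-80.5  92.4] y [-4.4 -0.3  6.5]
scene zrange [ 47.3 149.9]
side 46 222 x [-83.3  92.3] y [-7.3 -3.6  0.5]
side 66 236 x [-82.1  90.8] y [-7.6 -3.5  0.8]
side 86 233 x [-82.1  91.7] y [-7.6 -3.7  0.4]
side 106 250 x [-82.2  92.8] y [-8.  -4.   0.6]
side 126 241 x [-82.7  92.1] y [-7.8 -3.9 -0.1]
side 146 92 x [-82.3  90.2] y [-7.5 -3.   6.7]
side zrange [ 47.2 150.4]
mean [-9.77  0.03 10.15  7.51  1.61] sd [0.55 0.39 0.48 0.02 0.01] 15.2167
```

Call:
arm_command:
  commands:
    - [-0.01,0,0,0,0,0,5]
    - [-0.01,0,0,0,0,0,5]
    - [0,0,0,0,0,0,5]
    - [0,0,0,0,0,0,5]
    - [0,0,0,0,0,0,5]

```text
clock: 15.63
eef_pos: [0.5789, 0.2079, 0.1278]
ee_rot: [3.141, -0.003, 3.001]
contact_force: [-10.2, 2.1, 11.4]
finger_gap: 0.0092
grasp_force: 81.1
```

```bash
python3 avg.py | tail -1; python3 - <<'E'
from h import *
c=viewer.read_camera("scene"); cv2.imwrite("pics/end.png",c["img"][...,::-1])
E
```

```text
mean [-11.26   0.08  10.71   7.97   1.87] sd [0.49 0.58 0.52 0.02 0.04] 16.2333
```

View pics/end.png

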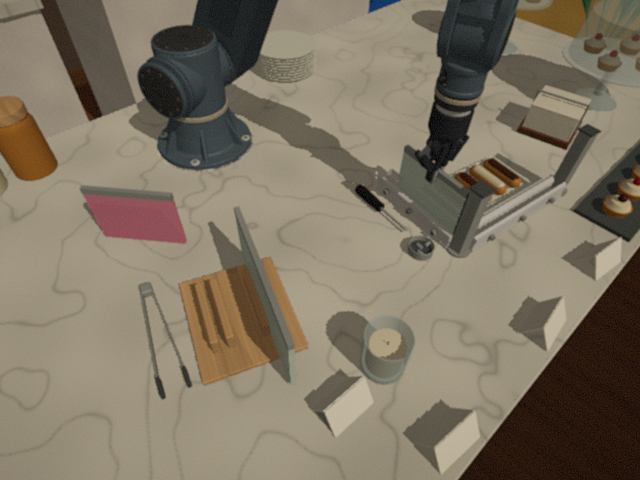

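The pane stands upright in the end shoe, from (403,155) up to the post at (468,205). The wrist force is steady at 11.3 N, of which about 1.5 N is floor friction. The long pane and all bystanders are where they were. Handing in.

```bash
python3 -c "
from plant import ticket; print(ticket.job_done())"
```

```text
the job is handed in; nothing more can be done
None
```

The end pane is upright and right down in the end shoe, gripped and pressing the seal with about 9.7 N (11.3 N at the wrist less estimated floor friction, roughly 3 mm of squash), and nothing else was moved; the job was handed in at about 16 s.

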